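Unscrew the transit cap from the lobed cylinder

TASK

Three capped steel cylinders stand on the granite surface plate. On the one with the six-lobed base, unscrew the knurled grey plastic cap anticlockwise, about a third of a turn, until its thread lets go, lift it clear, and set it down gently, knob up, inside the shallow wooden tray.

Things in the scene. Friction and masses are not known exactly. Their poses are not given: they have to be found in the camera images.
- cap_centre (a point): Half-way up the loose 64 mm high grey plastic cap (0.09-0.15 kg), z up. Round skirt 64 mm across, from 32 mm below this point to 4 mm below; above it a round knurled knob 40 mm across, up to 32 mm above: grip it at any yaw, about 20 mm above this point. Coarse right-hand thread, already slackened: anticlockwise seen from above it climbs 1.9 mm per rad, under 0.5 N m. It cannot be pulled off unturned.
- cap_dot (a point): Black dot on the skirt's flat top, 27 mm from the cap's axis along the cap's x. Its bearing about the axis, anticlockwise from the cylinder's x axis, is 22 to 48 degrees at the start; the thread lets go at 121 and a stop blocks the cap at 166, so an anticlockwise turn of 105 to 115 degrees always frees it. It then lifts straight off (best between 126 and 164).
- cylinder: Steel cylinder under the cap, fixed: dark base with six round lobes, 136 mm across, 16 mm thick; body 60 mm across up to 70 mm; threaded neck, hidden in the cap, up to 98 mm. Origin: centre of the underside, z up, x towards the middle of a lobe. Two bystanders of the same height, with round and square bases and tight caps of the same look, stand 140 mm or more away, axis to axis.
- tray_in (a point): Centre of the inner floor (5 mm above the plate) of a fixed, empty, shallow wooden tray: outside 160 mm along its x axis, 200 mm along its y axis; walls 5 mm thick, 22 mm high above the plate.
Not all that is in view belongs to the job. Leave any yellow look-alike of the part that bears cap_centre alone.

How it is judged:
By the outcome, as a careful person would: the job done as asked, in the order asked, and still so for the second after the job is handed in, with the robot touching nothing.
It also fails if it takes over 38 s, if anything falls off the work surface, if the arm or the gripper's body presses on something with over 40 N, if the wrist force passes 120 N, or if a joint passes its speed limit or range.

ROBOT

A 7-joint arm with a two-finger parallel gripper is mounted at the origin on the work surface. World frame = base frame: x ahead of the robot, y to its left, z up, the work surface at z = 0. Lengths are in m, angles in rad, forces in N, time in s.
With the tool pointing down it reaches from about 0.425 to 0.925 m from the base axis. Payload 6.8 kg.
Tool frame: the origin (TCP) lies at the very end of the fingers, on their centre line; the grasp point (between the pads) lies 19 mm behind it (r.tcp_to_grasp is the distance from the TCP to the grasp point, in m); z points along the fingers, y is the line along which they close (so a half turn about z gives the same grasp; the last joint's range is limited). The gripper opens to 85 mm and grips with 20 to 120 N. Pads are 22 mm wide; open, the fingers measure 114 mm over their backs; the gripper's body (76 mm by 85 mm) begins 54 mm behind the grasp point. The pads swing forward as they close: fully open they stand 13 mm farther back than shut.
Start: joints at [1.104, 0.477, 0.022, 1.555, -0.011, 1.109, -0.083], TCP at [0.237, -0.632, 0.231] pointing down, gripper open.
Joint ranges: [-2.96, 2.96], [-0.34, 2.1], [-1.41, 1.46], [0.24, 2.44], [-1.37, 4.51], [0.17, 1.92], [-2.96, 2.96]. Speed limits (rad/s): [2.39, 2.39, 3.14, 3.14, 3.14, 3.14, 3.14].

INTERFACE

Orientations are given as a rotation vector (axis times angle).
In Python, from bench import r gives the robot as it stands.
- The arm moves only by the tool step_arm, never from a script. Its argument "moves" is a list of rows, each a list of 7 numbers: the shift along the tool's x, y, z in mm, then the turn, a rotation vector about the tool's x, y, z in rad, then the finger opening in mm, from 0 to 85.4. A call has 1 to 8 rows; each row is the pose to reach, as a shift and turn from the pose commanded when the call began, along the tool's axes at that moment; what a row does not reach only later rows make up. A row lasts 1/10 s, in which the tool goes at most 50 mm and 8.59 degrees, less where a joint would pass 70% of its speed; a pose out of reach is approached as far as the arm can. A call with a gripper value outside its range is refused whole. The fingers move at their own pace and stop on an object; "grip_force" is the grip in N (left out, the last holds). Time passes only in rows, so rows that repeat a pose let the fingers close. It gives the time, the measured TCP pose, the force, the opening and the grip force at its end, in the units of the state.
- r.get_obs(): the state, without advancing time (a new reading comes with each control period).
- r.grab_frame(name): name is "scene" or "side" or "wrist"; returns a dict with "image" (480x640x3 uint8, red, green, blue), "depth" (480x640 float32, m along the optical axis (not along the pixel's ray), 0 where there is no reading), "mtx" (3x3 intrinsics, pixels), "rvec" (rotation vector, rad) and "tvec" (3), from world to camera coordinates, as OpenCV has them. Camera axes: x right, y down, z forward; pixel columns grow to the right and rows downward; lengths in m; the calibration is good to about 2 mm. A picture is of the moment at which its call begins.
- r.hand_in(): hands the job in; it is judged then, once.
The state is a dict: "clock": time; "joints": joint angles; "qvel": joint speeds; "tau": joint torques, N m; "tcp_pos": TCP position; "orientation": TCP orientation; "contact_force": force on the tool from outside, world axes, zero at the start; "moment": the same for the moment, N m; "grip_width": finger opening in m; "gripper_force": force on a finger pad.
Only numpy, scipy, OpenCV 4.12 (cv2) and the standard library are available. Lean on these libraries where they do the work, as an engineer would, in place of code of your own. Each camera call takes 0.05 s, during which the arm holds its last target. There are 200 camera calls.

## Working session

There is one attempt and no reset: what is moved stays moved. The work goes in short steps, Python scripts to look and compute and a tool call to move; the robot and the scene stay as the last step left them, time stands still between calls to the robot, and variables do not carry over. Pictures are saved under pics/ and viewed, at most 10 in all, crops included, and the job is handed in when it is done.

Besides the shell and the picture viewer there is one more tool, called after ">>>" as name(argument=value, ...), one argument or row to a line, values as JSON. step_arm: Moves the arm, as the interface text tells. Its arguments: {"type":"object","properties":{"moves":{"type":"array","items":{"type":"array","items":{"type":"number"}}},"grip_force":{"type":"number"}},"required":["moves"]}

```bash
mkdir -p pics && cat > h.py <<'E'
import numpy as np,cv2
from bench import r
def save(n,f): cv2.imwrite(f'pics/{n}.png',cv2.cvtColor(f['image'],cv2.COLOR_RGB2BGR)); np.savez(f'pics/{n}.npz',**f)
def load(n): return dict(np.load(f'pics/{n}.npz'))
def world(f):
    R=cv2.Rodrigues(f['rvec'])[0];t=f['tvec'].ravel();K=f['mtx'];d=f['depth']
    v,u=np.mgrid[:480,:640]
    P=np.stack([(u-K[0,2])/K[0,0]*d,(v-K[1,2])/K[1,1]*d,d],-1)
    return (P-t)@R
E
python3 - <<'E'
from h import *
for n in ('scene','side'): 
    f=r.grab_frame(n); save(n,f); R=cv2.Rodrigues(f['rvec'])[0]; print(n,-R.T@f['tvec'].ravel(),f['mtx'][0,0])
a=np.hstack([cv2.imread('pics/scene.png'),cv2.imread('pics/side.png')])
print(r.get_obs())
E
```

```text
scene [ 1.31290868 -0.41773807  0.8555469 ] 500.8071341032732
side [0.6070837  0.7946531  1.02902382] 577.7978131407804
{'clock': 0.1, 'joints': array([ 1.10390049,  0.47774631,  0.02234057,  1.55633269, -0.01150662,
        1.10931648, -0.08310537]), 'qvel': array([-0.00073748, -0.00159139,  0.00212896, -0.00128101, -0.00136826,
       -0.00023672, -0.00159103]), 'tau': array([ 4.39086740e-03, -5.97761393e+01,  1.61384225e+00, -2.81955439e+01,
        1.28866217e-02,  4.98701018e-03, -2.46416988e-06]), 'tcp_pos': array([ 0.23683039, -0.63152095,  0.23041194]), 'orientation': array([-3.08957306e+00, -5.60308538e-01,  6.46981792e-04]), 'contact_force': array([ 0.4931673,  0.475438 , -1.0049857]), 'moment': array([0.02193408, 0.01525772, 0.00594494]), 'gripper_force': 0.0, 'grip_width': 0.08576190193518111}
```

View pics/scene.png

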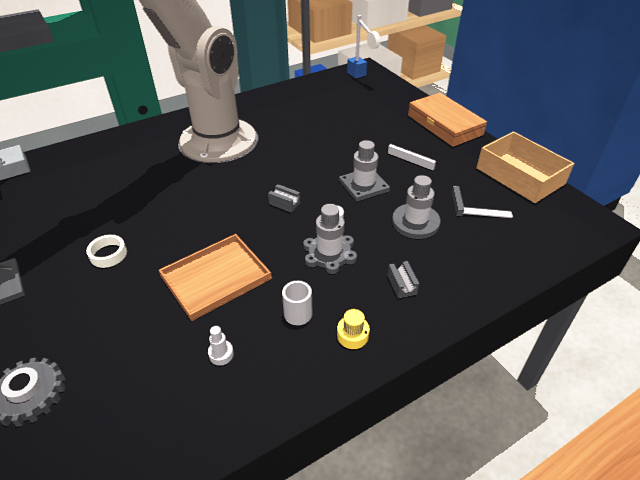

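View pics/side.png

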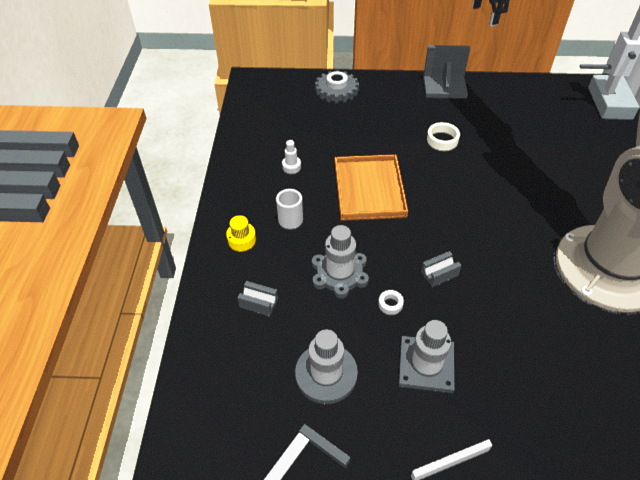

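Both views show the six-lobed cylinder (scene 330,240; side 341,260) with its grey cap. The empty shallow tray is at scene 215,275 and side 370,187. The yellow look-alike is at scene 353,328.

```bash
python3 - <<'E'
from h import *
from scipy.optimize import least_squares
def circ(P,rad): return least_squares(lambda c:np.hypot(P[:,0]-c[0],P[:,1]-c[1])-rad,P.mean(0)[:2],loss='soft_l1',f_scale=.002).x
for n,(u0,u1,v0,v1) in {'scene':(300,362,200,275),'side':(305,375,220,300)}.items():
    f=load(n);W=world(f);P=W[v0:v1,u0:u1].reshape(-1,3)
    z=P[:,2]; print(n,'zmax',np.percentile(z,[1,50,98,99.8]))
    zt=np.percentile(z,99.5)
    T=P[z>zt-.003]; print('top',len(T),T.mean(0),np.ptp(T,0), 'mid',(T.max(0)+T.min(0))/2)
    S=P[(z>zt-.033)&(z<zt-.005)]; print('knob side fit',circ(S,.02))
    # body
    S=P[(z>zt-.11)&(z<zt-.066)]; print('body fit',circ(S,.03))
    im=f['image'].astype(int)
    m=(im[...,0]-im[...,2]>50)&(W[...,2]<.035)&(W[...,2]>-.01)
    m=m.astype(np.uint8); k,l,s,c=cv2.connectedComponentsWithStats(m)
    for i in range(1,k):
        if s[i,4]>1500:
            Q=W[l==i]; q=Q[Q[:,2]>.004]
            print('tray?',s[i],np.percentile(Q[:,2],[5,50,95]),cv2.minAreaRect((Q[:,:2]*1000).astype(np.float32)))
E
```

```text
scene zmax [-0.0044186   0.00278574  0.1377717   0.8555469 ]
top 118 [ 0.70029111 -0.02919059  0.2357783 ] [0.73064328 0.46821099 0.71821691] mid [ 0.94758704 -0.18363258  0.49643844]
knob side fit [0.6003945  0.03316317]
body fit [0.59968982 0.03326773]
tray? [ 159  234  113   87 5340] [0.00170336 0.00531781 0.02127444] ((519.771240234375, -225.50143432617188), (187.9204864501953, 212.02395629882812), 5.3394775390625)
side zmax [-0.0040577   0.00332654  0.13908459  1.02902382]
top 32 [0.6070837  0.7946531  1.02902382] [0. 0. 0.] mid [0.6070837  0.7946531  1.02902382]<stdin>:3: RuntimeWarning: Mean of empty slice.
  ret = um.true_divide(
Traceback (most recent call last):
ValueError: Initial guess is outside of provided bounds
```

```bash
python3 - <<'E'
from h import *
from scipy.optimize import least_squares
def circ(P,rad): return least_squares(lambda c:np.hypot(P[:,0]-c[0],P[:,1]-c[1])-rad,P.mean(0)[:2],loss='soft_l1',f_scale=.002).x
for n,(u0,u1,v0,v1) in {'scene':(300,362,200,275),'side':(305,375,220,300)}.items():
    f=load(n);W=world(f);P=W[v0:v1,u0:u1].reshape(-1,3);P=P[(P[:,2]<.2)]
    z=P[:,2]; zt=np.percentile(z,99)
    T=P[z>zt-.006]; print(n,'top',zt,np.median(T[:,2]),len(T),'mid',(T.max(0)+T.min(0))/2,np.ptp(T,0))
    for a,b,R in ((.104,.13,.02),(.078,.098,.032),(.03,.065,.03)):
        S=P[(z>a)&(z<b)&(np.hypot(P[:,0]-.6,P[:,1]-.033)<.05)]; print(a,len(S),circ(S,R))
    im=f['image'].astype(int)
    m=((im[...,0]-im[...,2]>40)&(W[...,2]<.035)&(W[...,2]>-.01)&(np.hypot(W[...,0]-.52,W[...,1]+.225)<.17)).astype(np.uint8)
    k,l,s,c=cv2.connectedComponentsWithStats(m); i=1+s[1:,4].argmax()
    Q=W[l==i]
    print('tray',cv2.minAreaRect((Q[:,:2]*1000).astype(np.float32)))
    F=Q[abs(Q[:,2]-.005)<.002];print('floor',np.median(F[:,2]),cv2.minAreaRect((F[:,:2]*1000).astype(np.float32)))
    F=Q[(Q[:,2]>.0195)];print('rim',cv2.minAreaRect((F[:,:2]*1000).astype(np.float32)))
E
```

```text
scene top 0.13858320752324585 0.1374183354137652 191 mid [0.6016542  0.03284267 0.13721196] [0.04174592 0.03844791 0.00906946]
0.104 164 [0.60021556 0.03299129]
0.078 186 [0.59991523 0.03338265]
0.03 269 [0.59968495 0.03323416]
tray ((519.5867309570312, -224.79148864746094), (187.93283081054688, 213.27418518066406), 5.213866710662842)
floor 0.004823014155439818 ((524.8189697265625, -226.36859130859375), (176.64659118652344, 208.36407470703125), 5.391199588775635)
rim ((531.8256225585938, -230.29383850097656), (164.53802490234375, 199.82711791992188), 5.692263126373291)
side top 0.13932700151696753 0.13833558639567037 261 mid [0.60131426 0.03591105 0.13835502] [0.03869353 0.04164681 0.00991073]
0.104 194 [0.60076616 0.0348417 ]
0.078 190 [0.60131635 0.03388989]
0.03 284 [0.60123403 0.03411576]
tray ((529.7246704101562, -242.2674560546875), (167.49234008789062, 239.3309326171875), 5.383214950561523)
floor 0.004993083056389609 ((529.9537963867188, -237.24517822265625), (166.30380249023438, 227.6011962890625), 5.108755588531494)
rim ((531.4590454101562, -226.86703491210938), (160.4445343017578, 204.79788208007812), 5.2962775230407715)
```

```bash
cat >> h.py <<'E'
def shift(x,y,z):
    o=r.get_obs();R=cv2.Rodrigues(o['orientation'])[0]
    print('shift',np.round(R.T@(np.array([x,y,z])-o['tcp_pos'])*1000,1),'yaw x',np.degrees(np.arctan2(R[1,0],R[0,0])),'tilt',R[:,2].round(4),'q',o['joints'].round(2))
E
python3 -c "
from h import *
shift(.6005,.0335,.22)"
```

```text
shift [ 574.  -494.9   11.2] yaw x 20.55828070284829 tilt [-7.0e-04  1.5e-03 -1.0e+00] q [ 1.1   0.48  0.02  1.56 -0.01  1.11 -0.08]
```

>>> step_arm(
  moves=[
    [20, -17, 0, 0, 0, 0, 85],
    [50, -43, 2, 0, 0, 0, 85],
    [85, -73, 4, 0, 0, 0, 85],
    [122, -105, 5, 0, 0, 0, 85],
    [160, -138, 5, 0, 0, 0, 85],
    [198, -171, 5, 0, 0, 0, 85],
    [236, -203, 5, 0, 0, 0, 85],
    [274, -236, 5, 0, 0, 0, 85],
  ],
)

```text
clock: 0.9
tcp_pos: [0.4108, -0.3135, 0.2262]
orientation: [3.091, 0.56, -0.0]
contact_force: [1.4, -0.5, 0.1]
grip_width: 0.0847
gripper_force: 0.0
```

>>> step_arm(
  moves=[
    [38, -33, 0, 0, 0, 0, 85],
    [76, -66, 0, 0, 0, 0, 85],
    [114, -98, 0, 0, 0, 0, 85],
    [152, -131, 0, 0, 0, 0, 85],
    [190, -164, 0, 0, 0, 0, 85],
    [228, -197, 0, 0, 0, 0, 85],
    [262, -226, 0, 0, 0, 0, 85],
    [280, -241, 0, 0, 0, 0, 85],
  ],
)

```text
clock: 1.7
tcp_pos: [0.589, 0.0137, 0.2261]
orientation: [-3.088, -0.568, -0.001]
contact_force: [0.2, -0.9, -0.5]
grip_width: 0.085
gripper_force: 0.0
```

```bash
python3 -c "
from h import *
f=r.grab_frame('wrist');save('w1',f)
shift(.6005,.0335,.107);print(r.get_obs()['tcp_pos'],r.get_obs()['clock'])"
```

```text
shift [ 15.6 -11.6 119.1] yaw x 21.012643131549233 tilt [ 0.0011  0.004  -1.    ] q [ 0.12  0.36 -0.32  1.75  0.13  1.04 -1.45]
[0.58998712 0.0165613  0.22606348] 1.75
```

View pics/w1.png

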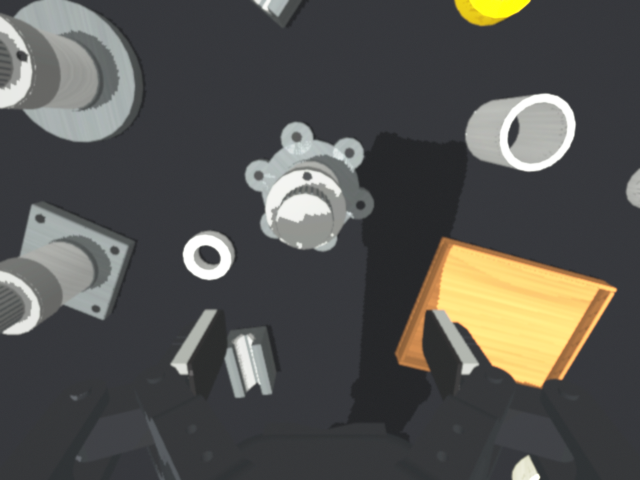

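The wrist view shows the target knob at about (305,220) and the cap dot at (307,176). The lobes are around (297,136), (349,152) and (361,204).

```bash
python3 - <<'E'
from h import *
from scipy.optimize import least_squares
f=load('w1');W=world(f)
P=W[100:270,230:385].reshape(-1,3);P=P[np.hypot(P[:,0]-.6,P[:,1]-.0335)<.06]
z=P[:,2];T=P[(z>.128)&(z<.15)];print('top z',np.median(T[:,2]),cv2.minEnclosingCircle((T[:,:2]*1000).astype(np.float32)),T[:,:2].mean(0))
for a,b,R in ((.03,.066,.03),(.076,.099,.032)):
    S=P[(z>a)&(z<b)];print(len(S),least_squares(lambda c:np.hypot(S[:,0]-c[0],S[:,1]-c[1])-R,[.6,.033],loss='soft_l1',f_scale=.002).x)
d=W[174:179,305:310].reshape(-1,3);d=np.median(d,0);print('dot',d)
c=np.array([.6005,.0335]);v=d[:2]-c;print('dot r',np.hypot(*v),np.degrees(np.arctan2(v[1],v[0])))
for u,w in((297,136),(349,152),(361,204),(260,175)):
    p=W[w,u];v=p[:2]-c;print('lobe',p.round(3),np.hypot(*v).round(3),np.degrees(np.arctan2(v[1],v[0])))
E
```

```text
top z 0.13881977951001612 ((602.45166015625, 33.163734436035156), 20.410701751708984) [0.60385626 0.03347452]
187 [0.60104976 0.03372272]
160 [0.60069615 0.03383931]
dot [0.62680885 0.04184816 0.10323707]
dot r 0.027601583526517013 17.60495605307505
lobe [0.646 0.064 0.017] 0.055 33.41059834506579
lobe [0.65  0.011 0.018] 0.055 -24.535085608090483
lobe [ 0.606 -0.02   0.017] 0.054 -83.91115097844529
lobe [0.597 0.086 0.017] 0.053 93.36574991646096
```

>>> step_arm(
  moves=[
    [10, -9, 10, 0, 0, 0, 85],
    [20, -18, 30, 0, 0, 0, 85],
    [20, -18, 55, 0, 0, 0, 85],
    [20, -18, 67, 0, 0, 0, 85],
    [20, -18, 67, 0, 0, 0, 85],
    [20, -18, 67, 0, 0, 0, 85],
  ],
)

```text
clock: 2.35
tcp_pos: [0.6004, 0.0317, 0.1595]
orientation: [3.091, 0.559, -0.0]
contact_force: [0.7, -0.6, -0.6]
grip_width: 0.0846
gripper_force: 0.0
```

```bash
python3 -c "
from h import *
shift(.601,.0337,.108);print(r.get_obs()['tcp_pos'],r.get_obs()['contact_force'])"
```

```text
shift [ 1.3 -1.7 51.5] yaw x 20.48667339075007 tilt [-1.e-04 -3.e-04 -1.e+00] q [ 0.08  0.45 -0.31  1.79  0.17  0.93 -1.51]
[0.60042173 0.03165085 0.15953749] [ 0.72692239 -0.56231216 -0.55072127]
```

>>> step_arm(
  moves=[
    [1.3, -1.7, 15, 0, 0, 0, 85],
    [1.3, -1.7, 32, 0, 0, 0, 85],
    [1.3, -1.7, 44, 0, 0, 0, 85],
    [1.3, -1.7, 51, 0, 0, 0, 85],
    [1.3, -1.7, 51, 0, 0, 0, 85],
    [1.3, -1.7, 51, 0, 0, 0, 60],
    [1.3, -1.7, 51, 0, 0, 0, 45],
    [1.3, -1.7, 51, 0, 0, 0, 36],
  ],
  grip_force=60,
)

```text
clock: 3.15
tcp_pos: [0.6015, 0.0345, 0.109]
orientation: [3.091, 0.56, 0.002]
contact_force: [0.2, 0.3, 0.2]
grip_width: 0.0433
gripper_force: 0.0
```

>>> step_arm(
  moves=[
    [0, 0, 0, 0, 0, 0, 30],
    [0, 0, 0, 0, 0, 0, 30],
    [0, 0, 0, 0, 0, 0, 30],
    [0, 0, 0, 0, 0, 0, 30],
    [0, 0, 0, 0, 0, 0, 30],
  ],
)

```text
clock: 3.65
tcp_pos: [0.6016, 0.0344, 0.1091]
orientation: [3.091, 0.56, 0.002]
contact_force: [-0.2, -1.5, 5.6]
grip_width: 0.0384
gripper_force: 59.8
```

>>> step_arm(
  moves=[
    [0, 0, -0.1, 0, 0, -0.05, 30],
    [0, 0, -0.25, 0, 0, -0.13, 30],
    [0, 0, -0.4, 0, 0, -0.22, 30],
    [0, 0, -0.6, 0, 0, -0.32, 30],
    [0, 0, -0.8, 0, 0, -0.42, 30],
    [0, 0, -1.0, 0, 0, -0.52, 30],
    [0, 0, -1.15, 0, 0, -0.6, 30],
    [0, 0, -1.15, 0, 0, -0.6, 30],
  ],
)

```text
clock: 4.45
tcp_pos: [0.6011, 0.0343, 0.1094]
orientation: [-2.787, -1.449, -0.001]
contact_force: [0.8, -1.2, 0.7]
grip_width: 0.0385
gripper_force: 60.1
```

```bash
python3 -c "
from h import *
o=r.get_obs();print(o['contact_force'],o['moment'],o['grip_width']);shift(.6015,.0344,.11)"
```

```text
[ 0.76319106 -1.17600662  0.72385973] [-0.02823445 -0.16440866 -0.00516586] 0.038513587699996535
shift [ 0.3  0.2 -0.6] yaw x 54.95158158287356 tilt [ 2.e-04  3.e-04 -1.e+00] q [ 0.17  0.53 -0.44  1.82  0.29  0.85 -1.02]
```

>>> step_arm(
  moves=[
    [0, 0, -0.1, 0, 0, -0.06, 30],
    [0, 0, -0.3, 0, 0, -0.15, 30],
    [0, 0, -0.5, 0, 0, -0.25, 30],
    [0, 0, -0.65, 0, 0, -0.35, 30],
    [0, 0, -0.85, 0, 0, -0.45, 30],
    [0, 0, -1.0, 0, 0, -0.54, 30],
    [0, 0, -1.2, 0, 0, -0.62, 30],
    [0, 0, -1.2, 0, 0, -0.62, 30],
  ],
)

```text
clock: 5.25
tcp_pos: [0.601, 0.0346, 0.1106]
orientation: [-2.214, -2.229, -0.0]
contact_force: [-0.6, 0.3, 0.3]
grip_width: 0.0386
gripper_force: 60.1
```

>>> step_arm(
  moves=[
    [0, 0, -0.1, 0, 0, -0.06, 30],
    [0, 0, -0.3, 0, 0, -0.15, 30],
    [0, 0, -0.5, 0, 0, -0.25, 30],
    [0, 0, -0.65, 0, 0, -0.35, 30],
    [0, 0, -0.85, 0, 0, -0.45, 30],
    [0, 0, -1.0, 0, 0, -0.54, 30],
    [0, 0, -1.2, 0, 0, -0.61, 30],
    [0, 0, -1.2, 0, 0, -0.61, 30],
  ],
)

```text
clock: 6.05
tcp_pos: [0.6007, 0.0348, 0.1117]
orientation: [-1.444, -2.789, -0.0]
contact_force: [-0.5, 1.1, 1.0]
grip_width: 0.0388
gripper_force: 60.1
```

```bash
python3 -c "
from h import *
o=r.get_obs();print(o['contact_force'],o['moment'],o['grip_width']);shift(.6015,.0344,.11)
f=r.grab_frame('wrist');save('w2',f)
"
```

```text
[-0.48291857  1.14185392  1.01696233] [ 0.19571165  0.02824333 -0.00511189] 0.0387810224051846
shift [-0.7  0.4  1.7] yaw x 125.27059624795335 tilt [-5.e-04  5.e-04 -1.e+00] q [ 0.37  0.6  -0.72  1.8   0.49  0.93  0.05]
```

View pics/w2.png

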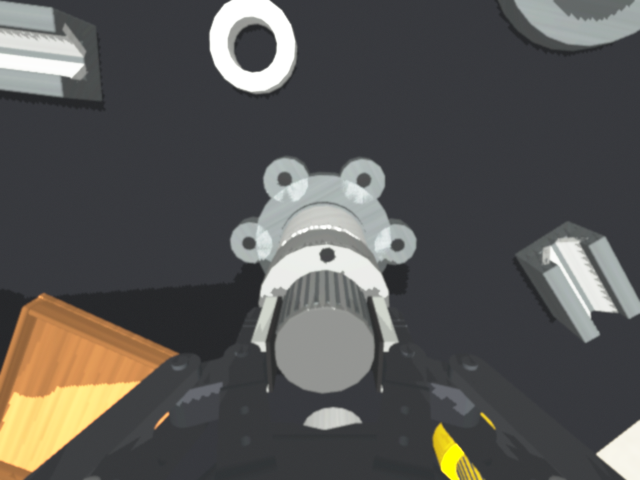

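The dot at (327,255) turned with the fingers, so it now bears about 148°. I'll lift gently and watch the force.

>>> step_arm(
  moves=[
    [0, 0, -1, 0, 0, 0, 30],
    [0, 0, -2, 0, 0, 0, 30],
    [0, 0, -3, 0, 0, 0, 30],
    [0, 0, -4, 0, 0, 0, 30],
    [0, 0, -5, 0, 0, 0, 30],
    [0, 0, -6, 0, 0, 0, 30],
  ],
)

```text
clock: 6.7
tcp_pos: [0.6007, 0.0347, 0.1178]
orientation: [-1.44, -2.791, 0.0]
contact_force: [-1.7, 1.2, -2.8]
grip_width: 0.0386
gripper_force: 60.4
```

>>> step_arm(
  moves=[
    [0, 0, -3, 0, 0, 0, 30],
    [0, 0, -8, 0, 0, 0, 30],
    [0, 0, -16, 0, 0, 0, 30],
    [0, 0, -26, 0, 0, 0, 30],
    [0, 0, -38, 0, 0, 0, 30],
    [0, 0, -50, 0, 0, 0, 30],
    [0, 0, -58, 0, 0, 0, 30],
    [0, 0, -60, 0, 0, 0, 30],
  ],
)

```text
clock: 7.5
tcp_pos: [0.6017, 0.0346, 0.1795]
orientation: [1.44, 2.79, 0.002]
contact_force: [-0.5, 0.3, -0.1]
grip_width: 0.0384
gripper_force: 60.4
```

```bash
python3 -c "
from h import *
o=r.get_obs();print(o['contact_force'],o['tcp_pos'],o['grip_width']);shift(.5315,-.229,.07)
"
```

```text
[-0.48048783  0.2601142  -0.1291681 ] [0.60174007 0.03456063 0.179454  ] 0.03836933902400099
shift [-174.  -210.1  109.3] yaw x 125.39376960173163 tilt [ 0.0023  0.     -1.    ] q [ 0.41  0.52 -0.77  1.75  0.42  1.04  0.11]
```

>>> step_arm(
  moves=[
    [-10, -12, 0, 0, 0, 0, 30],
    [-30, -36, 0, 0, 0, 0, 30],
    [-58, -70, 0, 0, 0, 0, 30],
    [-88, -106, 0, 0, 0, 0, 30],
    [-118, -142, 0, 0, 0, 0, 30],
    [-146, -176, 0, 0, 0, 0, 30],
    [-166, -200, 0, 0, 0, 0, 30],
    [-174, -210, 0, 0, 0, 0, 30],
  ],
)

```text
clock: 8.3
tcp_pos: [0.5278, -0.2346, 0.1767]
orientation: [-1.449, -2.785, 0.004]
contact_force: [0.5, 0.3, -1.3]
grip_width: 0.0385
gripper_force: 60.5
```

>>> step_arm(
  moves=[
    [0, 0, 10, 0, 0, 0, 30],
    [0, 0, 28, 0, 0, 0, 30],
    [0, 0, 52, 0, 0, 0, 30],
    [0, 0, 76, 0, 0, 0, 30],
    [0, 0, 94, 0, 0, 0, 30],
    [0, 0, 105, 0, 0, 0, 30],
    [0, 0, 109, 0, 0, 0, 30],
    [0, 0, 109, 0, 0, 0, 30],
  ],
)

```text
clock: 9.1
tcp_pos: [0.5308, -0.228, 0.0686]
orientation: [-1.439, -2.792, -0.001]
contact_force: [0.3, 1.2, -2.3]
grip_width: 0.0382
gripper_force: 60.5
```

```bash
python3 -c "
from h import *
f=r.grab_frame('scene');save('s2',f)
cv2.imwrite('pics/s2c.png',cv2.resize(cv2.imread('pics/s2.png')[120:360,120:440],None,fx=2,fy=2))
o=r.get_obs();print(o['contact_force'],o['tcp_pos']);shift(.5315,-.229,.04)
"
```

```text
[ 0.28983655 -0.04800102 -1.24657158] [ 0.53118684 -0.22835296  0.06923207]
shift [-0.7 -0.1 29.2] yaw x 125.46357260096157 tilt [ 7.e-04  2.e-04 -1.e+00] q [ 0.8   0.61 -0.66  1.88  0.51  0.82  0.49]
```

View pics/s2c.png

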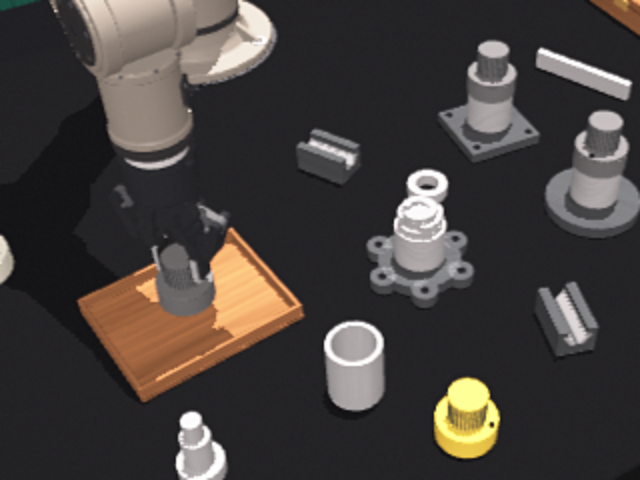

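The crop shows the cap held over the tray at about (187,280), and the neck of the cylinder bare at (420,215).

>>> step_arm(
  moves=[
    [0, 0, 6, 0, 0, 0, 30],
    [0, 0, 13, 0, 0, 0, 30],
    [0, 0, 20, 0, 0, 0, 30],
    [0, 0, 24, 0, 0, 0, 30],
    [0, 0, 26, 0, 0, 0, 30],
    [0, 0, 27, 0, 0, 0, 30],
    [0, 0, 27.5, 0, 0, 0, 30],
    [0, 0, 28, 0, 0, 0, 30],
  ],
)

```text
clock: 9.95
tcp_pos: [0.5308, -0.2291, 0.041]
orientation: [1.441, 2.791, 0.0]
contact_force: [0.5, -0.6, -1.2]
grip_width: 0.0384
gripper_force: 60.5
```

>>> step_arm(
  moves=[
    [0, 0, 0.4, 0, 0, 0, 30],
    [0, 0, 0.8, 0, 0, 0, 30],
    [0, 0, 0.8, 0, 0, 0, 30],
    [0, 0, 0.8, 0, 0, 0, 30],
  ],
)

```text
clock: 10.35
tcp_pos: [0.5308, -0.2292, 0.0403]
orientation: [1.441, 2.791, -0.0]
contact_force: [0.5, -0.4, 0.9]
grip_width: 0.0385
gripper_force: 60.5
```

>>> step_arm(
  moves=[
    [0, 0, 0.3, 0, 0, 0, 30],
    [0, 0, 0.6, 0, 0, 0, 30],
    [0, 0, 0.6, 0, 0, 0, 30],
  ],
)

```text
clock: 10.65
tcp_pos: [0.531, -0.2294, 0.0401]
orientation: [1.441, 2.791, -0.001]
contact_force: [-2.1, -0.7, 6.9]
grip_width: 0.0385
gripper_force: 61.1
```

Contact shows as +7 N, so I'll release and retreat.

>>> step_arm(
  moves=[
    [0, 0, 0, 0, 0, 0, 42],
    [0, 0, 0, 0, 0, 0, 48],
    [0, 0, 0, 0, 0, 0, 60],
    [0, 0, 0, 0, 0, 0, 70],
    [0, 0, 0, 0, 0, 0, 70],
    [0, 0, 0, 0, 0, 0, 70],
  ],
  grip_force=20,
)

```text
clock: 11.25
tcp_pos: [0.5306, -0.229, 0.0394]
orientation: [-1.441, -2.792, -0.0]
contact_force: [1.2, -1.6, 0.1]
grip_width: 0.0699
gripper_force: 0.0
```

>>> step_arm(
  moves=[
    [0, 0, -8, 0, 0, 0, 70],
    [0, 0, -24, 0, 0, 0, 70],
    [0, 0, -50, 0, 0, 0, 70],
    [0, 0, -80, 0, 0, 0, 70],
    [0, 0, -110, 0, 0, 0, 70],
    [0, 0, -125, 0, 0, 0, 70],
    [0, 0, -130, 0, 0, 0, 70],
    [0, 0, -130, 0, 0, 0, 70],
  ],
)

```text
clock: 12.05
tcp_pos: [0.5306, -0.2292, 0.1699]
orientation: [1.441, 2.791, -0.0]
contact_force: [0.0, 0.3, 0.8]
grip_width: 0.0698
gripper_force: 0.0
```

```bash
python3 -c "
from h import *
f=r.grab_frame('side');save('s3',f)
cv2.imwrite('pics/s3c.png',cv2.resize(cv2.imread('pics/s3.png')[110:350,240:560],None,fx=2,fy=2))
W=world(f);P=W.reshape(-1,3);P=P[np.hypot(P[:,0]-.5312,P[:,1]+.229)<.045];P=P[P[:,2]<.12]
print(np.percentile(P[:,2],99));T=P[P[:,2]>.06];print(np.median(T,0));o=r.get_obs();print(o['tcp_pos'],o['contact_force'],o['grip_width'])
"
```

```text
0.07188135977643266
[ 0.53310699 -0.22628903  0.06828633]
[ 0.53005883 -0.22909405  0.16881808] [ 0.34026894 -0.03018166 -0.24221205] 0.0700862247148276
```

View pics/s3c.png

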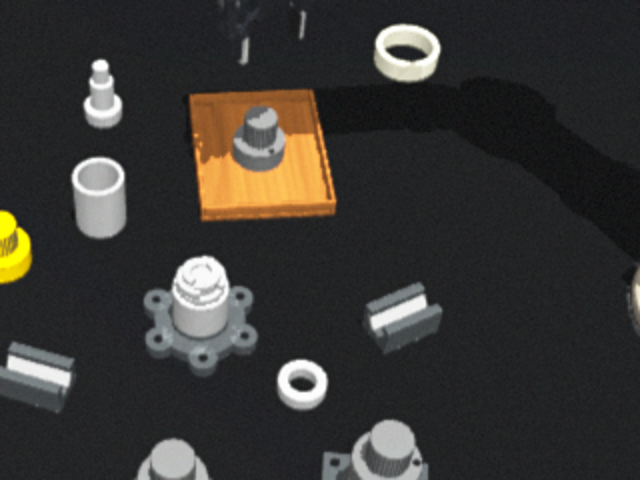

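The crop shows the cap upright in the tray, knob up, at about (260,138), with the gripper clear above it. Its top is near z = 0.07, as it should be.

```bash
python3 -c "
from h import *
print(r.hand_in())"
```

```text
the job is handed in; nothing more can be done
None
```

I unscrewed the cap on the six-lobed cylinder by about 105°, lifted it clear and set it knob up inside the wooden tray, then handed the job in at about 12 s on the robot's clock.

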